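# Shut and secure the screw case

### The job

Of the two plywood cases, one stands open: press its hinged lid fully shut, then turn the wooden turnbutton on its front a quarter turn, so that it lies squarely across the lid's front edge and secures the lid. Leave the other case, which is already secured, alone.

Things in the scene. Friction and masses are not known exactly. Their poses are not given: they have to be found in the camera images.
- case: The open plywood case, fixed: 150 mm deep (x), 180 wide (y), 70 high with lid shut. Origin: centre of its underside, on the work surface; x points from its front (turnbutton, robot's side) to its back (lid hinge), y to its left, z up. A screw box and a tape measure lie inside below the rim. A fixed block on the front wall carries the turnbutton.
- lid (a joint): Angle of its lid: 0 shut (a stop), positive open, front edge raised; starts at 0.55 to 0.9. A plain plywood board 150 x 180 x 10 mm; hinge line along case y at x = +75 mm, z = 60 mm. Shut, its top is at z = 70 mm. The stiff hinge stays where it is left; the lid goes down under a few newtons pressed straight down at its middle (case x = 0, y = 0).
- turnbutton (a joint): Wooden bar 84 long, 18 wide, 16 mm high, ends round, turning about an upright screw at its middle (case x = -101 mm, y = 0; bar from z = 74 to 90 mm, screw head to 93). Angle, counter-clockwise from above: 0 along case y, clear of the lid; +1.57 or -1.57 along case x, across the lid. Starts at 0.08 to 0.4, turns to 1.8 either way with light friction, stays where left.
- other_case: The second case, of the same shape and size and fixed too, its lid already shut and its turnbutton already across the lid. Origin and axes as for the first. It may stand left or right of the open case. Not to be touched.

How it is judged:
On the way, in this order (a step that is already met when the one before it is completed fails the run):
1. the lid is shut while the turnbutton is still clear of it (value of joint lid below 0.08 rad and value of joint turnbutton between -0.75 and 0.75 rad), for 0.2 s.
2. the turnbutton lies across the shut lid (value of joint lid below 0.08 rad and (value of joint turnbutton between 1.33 and 1.79 rad or value of joint turnbutton between -1.79 and -1.33 rad)), for 0.2 s.
At the end, for the whole second after the job is handed in: The lid is shut to within 0.08 rad (about 12 mm at its front edge) and the turnbutton, at rest, lies across the lid's front edge, within about 13 degrees of square to it, either way round (all of step 2 and velocity of joint turnbutton between -0.1 and 0.1 rad/s); the robot touches nothing.
It fails at once if the other case is touched (more than 2 N) (contact force between any of the arm, the fingers and other_case above 2 N).
It also fails if it takes over 40 s, if anything falls off the work surface, if the arm or the gripper's body presses on something with over 40 N, if the wrist force passes 120 N, or if a joint passes its speed limit or range.

### The arm

A 7-joint arm with a two-finger parallel gripper is mounted at the origin on a cart in front of the work surface, level with it; the furniture and walls round the work are solid. World frame = base frame: x ahead of the robot, y to its left, z up, the work surface at z = 0. Lengths are in m, angles in rad, forces in N, time in s.
With the tool pointing down it reaches from about 0.425 to 0.925 m from the base axis. Payload 6.8 kg.
Tool frame: the origin (TCP) lies where the fingers leave the gripper's body, on its centre line; the fingertips stand 73 mm ahead of it and the grasp point (between the pads) lies 54 mm ahead of it; z points along the fingers, y is the line along which they close (so a half turn about z gives the same grasp; the last joint's range is limited). The gripper opens to 85 mm and grips with 20 to 120 N. Pads are 22 mm wide; open, the fingers measure 114 mm over their backs; the gripper's body (76 mm by 85 mm) begins 54 mm behind the grasp point. The pads swing forward as they close: fully open they stand 13 mm farther back than shut.
Start: joints at [1.038, 0.477, 0.022, 1.555, -0.011, 1.109, -0.083], TCP at [0.278, -0.615, 0.304] pointing down, gripper open.
Joint ranges: [-2.96, 2.96], [-0.34, 2.1], [-1.41, 1.46], [0.24, 2.44], [-1.37, 4.51], [0.17, 1.92], [-2.96, 2.96]. Speed limits (rad/s): [2.39, 2.39, 3.14, 3.14, 3.14, 3.14, 3.14].

### API

Orientations are given as a rotation vector (axis times angle).
In Python, from bench import r gives the robot as it stands.
- The arm moves only by the tool send_path, called after ">>>" as name(argument=value, ...) on one line, values as JSON. Schema: {"type":"object","properties":{"increments":{"type":"array","items":{"type":"object","properties":{"pos":{"type":"array","items":{"type":"number"},"minItems":3,"maxItems":3},"rotvec":{"type":"array","items":{"type":"number"},"minItems":3,"maxItems":3}},"additionalProperties":false},"minItems":1,"maxItems":5},"aperture":{"type":"number"},"grip_n":{"type":"number"},"only":{"type":"string"},"quiet":{"type":"boolean"},"lines":{"type":"string"}},"required":["increments"],"additionalProperties":false}. increments is a list of rows, 1 to 5 of them, each an object with the fields pos (a list: dx, dy, dz in fractions of the full range, 1 being 0.25 m), rotvec (a list: a rotation vector rx, ry, rz in fractions of the full range, 1 being 2 rad); a field left out counts as zero; each row is the pose to reach, as a shift and turn from the pose commanded when the call began, along the tool's axes at that moment; what a row does not reach only later rows make up. A row lasts 1/10 s, in which the tool goes at most 0.05 m and 0.15 rad, less where a joint would pass 70% of its speed; a pose out of reach is approached as far as the arm can. aperture is the finger opening in m, set as the call begins (left out keeps the last). The fingers move at their own pace and stop on an object; grip_n is the grip in N (left out, the last holds). Time passes only in rows, so rows that do not move let the fingers close. The tool returns the time, the measured TCP pose, the force, the opening and the grip force at its end. only (a regular expression) keeps the lines of the reply that match it, lines (a string "A,B") keeps lines A to B, and quiet returns only ok. Input that does not fit is refused with a message, and nothing moves.
- r.get_obs(): the state, without advancing time (a new reading comes with each control period).
- r.grab_frame(name): name is "scene" or "top" or "wrist"; returns (picture, depth): 480x640x3 uint8, blue, green, red; 480x640 float32, m along the optical axis (not along the pixel's ray), 0 where there is no reading.
- r.camera_info(name): a dict with "camera_matrix" (3x3 intrinsics, pixels), "R" (3x3) and "t" (3): a world point X has camera coordinates R X + t. Camera axes: x right, y down, z forward; pixel columns grow to the right and rows downward; lengths in m; the calibration is good to about 2 mm. The wrist camera is an equidistant fisheye: a pixel r from the principal point sees the ray r / f radians off the axis. A picture is of the moment at which its call begins: read the wrist's pose just before it. camera_info takes no time and is no camera call; for the wrist camera it gives the pose at the moment of the call.
- r.hand_in(): hands the job in; it is judged then, once.
The state is a dict: "clock": time; "joints": joint angles; "qvel": joint speeds; "tau": joint torques, N m; "tcp_pos": TCP position; "orientation": TCP orientation; "contact_force": force on the tool from outside, world axes, zero at the start; "moment": the same for the moment, N m; "grip_width": finger opening in m; "gripper_force": force on a finger pad.
Only numpy, scipy, OpenCV 4.12 (cv2) and the standard library are available. Lean on these libraries where they do the work, as an engineer would, in place of code of your own. Each camera call takes 0.05 s, during which the arm holds its last target. There are 200 camera calls.

## Working session

There is one attempt and no reset: what is moved stays moved. The work goes in short steps, Python scripts to look and compute and a tool call to move; the robot and the scene stay as the last step left them, time stands still between calls to the robot, and variables do not carry over. Pictures are saved under pics/ and viewed, at most 10 in all, crops included, and the job is handed in when it is done.

```bash
ls; mkdir -p pics
```

Run:
```python
from bench import r
import cv2,numpy as np
o=r.get_obs();print(o['clock'],o['tcp_pos'],o['orientation'],o['contact_force'],o['grip_width'])
for n in("scene","top"):
    p,d=r.grab_frame(n);cv2.imwrite(f"pics/{n}0.png",p);np.savez(f"pics/{n}0.npz",d=d,**{k:np.array(v) for k,v in r.camera_info(n).items() if k in("camera_matrix","R","t")})
```

```text
bench.py
pics
0.0 [ 0.27800607 -0.61458787  0.3029305 ] [-3.06927660e+00 -6.61928581e-01  8.04576883e-04] [ 0.19672777  0.18479099 -0.01474919] 0.0855093961104452
```

View pics/top0.png

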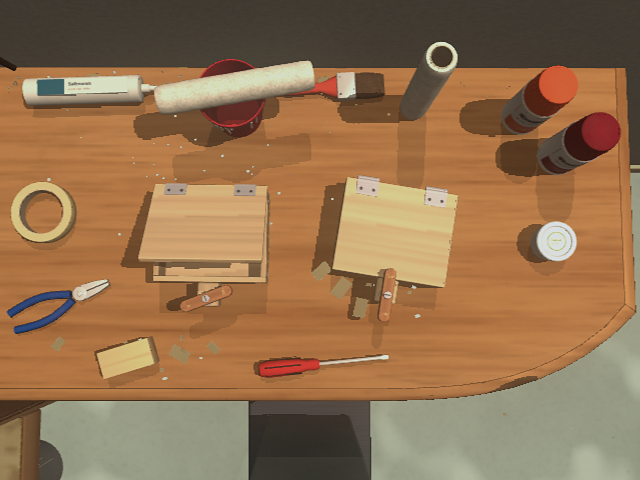

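View pics/scene0.png

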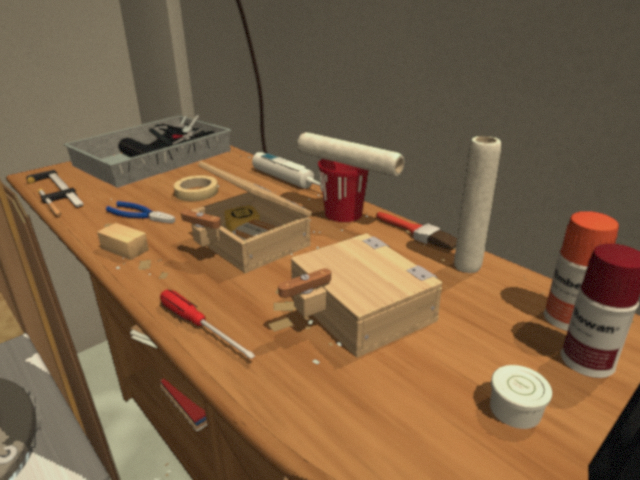

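Top view: the open case is on the left, with its hinges at (176,188) and (244,189), screw at (206,298) and button ends at about (183,306) and (230,291). The secured case is on the right, with its button along its own x at (388,295).

Run:
```python
import cv2,numpy as np
p=cv2.imread("pics/top0.png");cv2.imwrite("pics/crop1.png",cv2.resize(p[170:330,120:320],(800,640),interpolation=cv2.INTER_CUBIC)[:600])
s=cv2.imread("pics/scene0.png");cv2.imwrite("pics/crop2.png",cv2.resize(s[180:280,160:320],(800,500),interpolation=cv2.INTER_CUBIC))
z=np.load("pics/top0.npz");K,R,t,d=z['camera_matrix'],z['R'],z['t'],z['d'];print(K,R,t)
for u,v in[(206,298),(183,306),(230,291),(155,184),(267,185),(262,261),(140,257),(155,279),(265,279),(200,230),(388,295),(348,180),(457,195),(444,286),(333,269),(300,250),(232,70),(235,90),(320,75)]:
    D=d[v,u];print(u,v,np.round(R.T@(D*np.linalg.solve(K,[u,v,1])-t),4))
```

```text
[[617.11201581   0.         307.89912805]
 [  0.         617.11201581 241.54732665]
 [  0.           0.           1.        ]] [[-2.63404830e-04 -9.99997789e-01  2.08649610e-03]
 [-9.96640850e-01  9.16438611e-05 -8.18963218e-02]
 [ 8.18959495e-02 -2.10105913e-03 -9.96638670e-01]] [0.00483128 0.55066693 1.00126958]
206 298 [0.4581 0.1615 0.0905]
183 306 [0.4458 0.1969 0.0892]
230 291 [0.4688 0.125  0.0884]
155 184 [0.6393 0.2491 0.0674]
267 185 [6.494e-01 7.450e-02 2.000e-04]
262 261 [0.5164 0.0779 0.0611]
140 257 [0.5179 0.2487 0.148 ]
155 279 [0.4879 0.2475 0.0614]
265 279 [0.4879 0.0731 0.059 ]
200 230 [0.5599 0.1667 0.1219]
388 295 [ 0.4626 -0.1181  0.0919]
348 180 [ 0.6453 -0.0592  0.0699]
457 195 [ 0.6214 -0.2331  0.0681]
444 286 [ 0.4773 -0.2247  0.0007]
333 269 [ 0.5036 -0.035   0.0628]
300 250 [ 5.382e-01  1.810e-02 -1.000e-04]
232 70 [0.8213 0.1262 0.0812]
235 90 [0.7623 0.1118 0.1594]
320 75 [ 0.8431 -0.0164 -0.0021]
```

View pics/crop1.png

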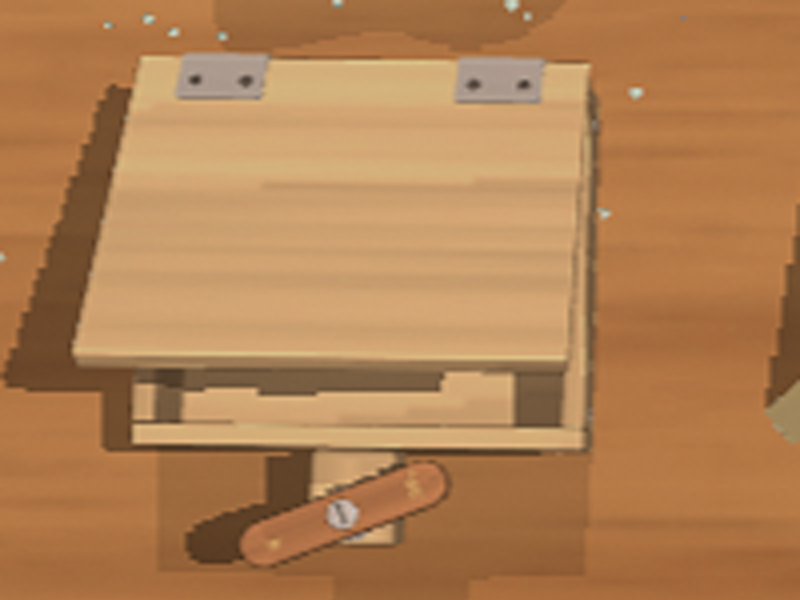

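View pics/crop2.png

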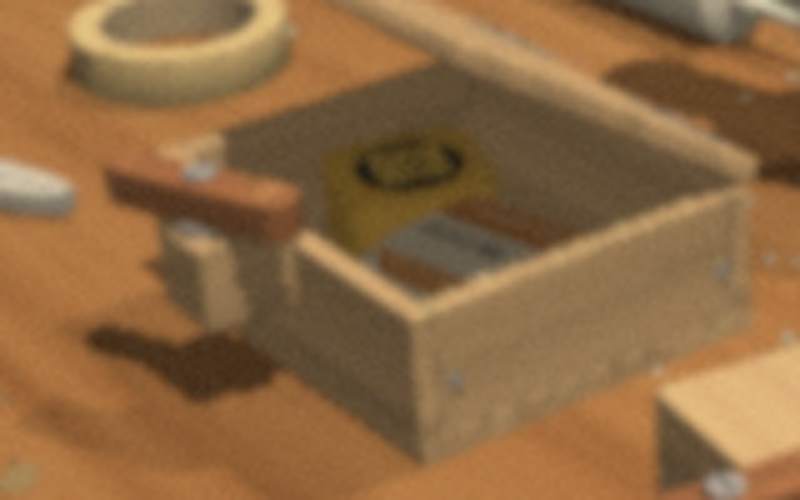

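The open case has its screw at about (0.457, 0.162), with the bar top measured at z 0.09. Its yaw is about -0.015 and the button angle about +0.32 (left end toward the robot). The lid's front edge is at z≈0.148, so the lid angle is about 0.6. Plan: press the lid at (0.557, 0.161) with the fingers closed, then grip the bar over its screw and turn it +1.25 rad.

Create rel.py:
```python
import sys,numpy as np
from scipy.spatial.transform import Rotation as T
from bench import r
o=r.get_obs();R=T.from_rotvec(o['orientation']);x,y,z,a=map(float,sys.argv[1:])
c,s=np.cos(a),np.sin(a)   # a: world angle of tool y, tool down
G=T.from_matrix(np.array([[-s,c,0],[c,s,0],[0,0,-1]]).T)
print(o['clock'],'d',np.round(R.inv().apply(np.array([x,y,z])-o['tcp_pos']),4),'rv',np.round((R.inv()*G).as_rotvec(),4))
print('pos',np.round(o['tcp_pos'],4),'F',np.round(o['contact_force'],1),'q',np.round(o['joints'],2),'w',o['grip_width'],'n',np.linalg.norm(x))
```

```bash
python3 rel.py 0.557 0.161 0.27 0.31
```

```text
0.1 d [ 0.5739 -0.5917  0.0339] rv [-1.400e-03 -1.100e-03 -1.456e+00]
pos [ 0.278  -0.6146  0.303 ] F [-0.6 -0.3 -0.8] q [ 1.04  0.48  0.02  1.56 -0.01  1.11 -0.08] w 0.08573280804843515 n 0.557
```

The manual's scale: shifts go in shares of 0.25 m and turns go in shares of 2 rad. Converting my numbers, -0.17 m is -0.68, -0.14 m is -0.56, -0.5 rad is -0.25.

>>> send_path(increments=[{"pos": [0.14,-0.14,0],"rotvec": [0,0,-0.05]},{"pos": [0.28,-0.28,0],"rotvec": [0,0,-0.1]},{"pos": [0.42,-0.42,0],"rotvec": [0,0,-0.15]},{"pos": [0.56,-0.56,0],"rotvec": [0,0,-0.2]},{"pos": [0.68,-0.68,0],"rotvec": [0,0,-0.25]}], aperture=0)

```text
clock: 0.6
tcp_pos: [0.3636, -0.3873, 0.3037]
orientation: [-2.807, -1.409, -0.0]
contact_force: [0.3, 0.2, -0.4]
grip_width: 0.0127
gripper_force: 0.0
```

```bash
python3 rel.py 0.557 0.161 0.27 0.31
```

```text
0.6 d [ 0.5551 -0.1726  0.034 ] rv [-4.000e-04 -6.000e-04 -9.505e-01]
pos [ 0.3636 -0.3873  0.3037] F [ 0.3  0.2 -0.4] q [ 0.84  0.25 -0.17  1.89  0.05  1.01  0.01] w 0.012723522611043075 n 0.557
```

To row units: 0.235 m is 0.94, 0.188 m is 0.752, -0.5 rad is -0.25.

>>> send_path(increments=[{"pos": [0.188,-0.06,0],"rotvec": [0,0,-0.05]},{"pos": [0.376,-0.12,0],"rotvec": [0,0,-0.1]},{"pos": [0.564,-0.18,0],"rotvec": [0,0,-0.15]},{"pos": [0.752,-0.24,0],"rotvec": [0,0,-0.2]},{"pos": [0.94,-0.3,0],"rotvec": [0,0,-0.25]}])

```text
clock: 1.1
tcp_pos: [0.4446, -0.1554, 0.3039]
orientation: [2.373, 2.058, -0.0]
contact_force: [0.2, -1.3, -0.7]
grip_width: -0.0001
gripper_force: 0.0
```

```bash
python3 rel.py 0.557 0.161 0.27 0.31
```

```text
1.1 d [0.3291 0.0664 0.0338] rv [-1.000e-04  3.000e-04 -4.522e-01]
pos [ 0.4446 -0.1554  0.3039] F [ 0.2 -1.3 -0.7] q [ 0.57  0.17 -0.41  2.    0.08  0.99 -0.02] w -6.058884114906323e-05 n 0.557
```

```bash
sleep 1; python3 rel.py 0.557 0.161 0.23 0.31
```

```text
1.1 d [0.3291 0.0664 0.0738] rv [-1.000e-04  3.000e-04 -4.522e-01]
pos [ 0.4446 -0.1554  0.3039] F [ 0.2 -1.3 -0.7] q [ 0.57  0.17 -0.41  2.    0.08  0.99 -0.02] w -6.058884114906323e-05 n 0.557
```

To row units: 0.235 m is 0.94, 0.188 m is 0.752, -0.45 rad is -0.225.

>>> send_path(increments=[{"pos": [0.188,0.04,0],"rotvec": [0,0,-0.05]},{"pos": [0.376,0.08,0],"rotvec": [0,0,-0.1]},{"pos": [0.564,0.12,0],"rotvec": [0,0,-0.15]},{"pos": [0.752,0.16,0],"rotvec": [0,0,-0.2]},{"pos": [0.94,0.2,0],"rotvec": [0,0,-0.225]}])

```text
clock: 1.6
tcp_pos: [0.5285, 0.0696, 0.3038]
orientation: [1.856, 2.535, -0.001]
contact_force: [0.1, -0.0, 0.3]
grip_width: -0.0002
gripper_force: 0.0
```

>>> send_path(increments=[{"pos": [0.136,-0.04,0.04]},{"pos": [0.28,-0.08,0.08]},{"pos": [0.36,-0.1,0.136]},{"pos": [0.36,-0.1,0.136]}])

```text
clock: 2.0
tcp_pos: [0.4747, 0.1489, 0.2683]
orientation: [-1.85, -2.535, 0.004]
contact_force: [-0.1, 0.0, 0.3]
grip_width: -0.0001
gripper_force: 0.0
```

```bash
python3 rel.py 0.557 0.161 0.215 0.31
```

```text
2.0 d [-0.0136  0.0823  0.053 ] rv [-0.0035 -0.001  -0.0002]
pos [0.4747 0.1489 0.2683] F [-0.1  0.   0.3] q [ 0.12  0.29 -0.64  1.97  0.21  0.95 -0.32] w -0.00014915049345024225 n 0.557
```

To row units: 0.082 m is 0.328, 0.053 m is 0.212.

>>> send_path(increments=[{"pos": [-0.028,0.16,0]},{"pos": [-0.0544,0.328,0.04]},{"pos": [-0.0544,0.328,0.12]},{"pos": [-0.0544,0.328,0.212]},{"pos": [-0.0544,0.328,0.212]}])

```text
clock: 2.5
tcp_pos: [0.5589, 0.1559, 0.2139]
orientation: [-1.859, -2.528, 0.008]
contact_force: [-1.3, -0.0, -0.3]
grip_width: 0.0002
gripper_force: 0.0
```

```bash
python3 rel.py 0.557 0.161 0.143 0.31
```

```text
2.5 d [0.0055 0.0002 0.0709] rv [-0.006   0.0004 -0.0075]
pos [0.5589 0.1559 0.2139] F [-1.3 -0.  -0.3] q [ 0.06  0.49 -0.57  1.84  0.32  0.92 -0.36] w 0.00020944024976801535 n 0.557
```

Descend in modest steps and watch the force.

To row units: 0.05 m is 0.2, 0.04 m is 0.16.

>>> send_path(increments=[{"pos": [0.016,0,0.04]},{"pos": [0.02,0,0.08]},{"pos": [0.02,0,0.12]},{"pos": [0.02,0,0.16]},{"pos": [0.02,0,0.2]}])

```text
clock: 3.0
tcp_pos: [0.5583, 0.1627, 0.1664]
orientation: [1.859, 2.532, 0.0]
contact_force: [-1.0, -0.4, 2.3]
grip_width: -0.0002
gripper_force: 0.7
```

>>> send_path(increments=[{"pos": [0,0,0.024]},{"pos": [0,0,0.048]},{"pos": [0,0,0.064]},{"pos": [0,0,0.072]}])

```text
clock: 3.4
tcp_pos: [0.5581, 0.1626, 0.1485]
orientation: [-1.859, -2.532, 0.001]
contact_force: [-0.5, -0.9, 1.3]
grip_width: 0.0001
gripper_force: 0.6
```

```bash
python3 rel.py 0.557 0.161 0.143 0.31
```

```text
3.4 d [-0.0012 -0.0016  0.0055] rv [-0.0006 -0.     -0.006 ]
pos [0.5581 0.1626 0.1485] F [-0.5 -0.9  1.3] q [ 0.01  0.57 -0.53  1.88  0.4   0.8  -0.43] w 0.00013399099721915714 n 0.557
```

To row units: 0.007 m is 0.028, 0.006 m is 0.024.

>>> send_path(increments=[{"pos": [0,0,0.012]},{"pos": [0,0,0.024]},{"pos": [0,0,0.028]},{"pos": [0,0,0.028]}])

```text
clock: 3.8
tcp_pos: [0.5584, 0.1628, 0.1427]
orientation: [1.859, 2.532, 0.0]
contact_force: [-2.5, -0.4, 7.2]
grip_width: 0.0002
gripper_force: 4.0
```

```bash
python3 rel.py 0.557 0.161 0.2 0.31
```

```text
3.8 d [-0.0013 -0.0019 -0.0573] rv [ 0.0004  0.0005 -0.0061]
pos [0.5584 0.1628 0.1427] F [-2.5 -0.4  7.2] q [ 0.01  0.58 -0.53  1.88  0.4   0.79 -0.43] w 0.00024060095786464808 n 0.557
```

To row units: 0.002 m is 0.008, 0.001 m is 0.004.

>>> send_path(increments=[{"pos": [0,0,0.004]},{"pos": [0,0,0.008]},{"pos": [0,0,0.008]}])

```text
clock: 4.1
tcp_pos: [0.5585, 0.1629, 0.1425]
orientation: [1.859, 2.531, -0.001]
contact_force: [-8.1, -3.0, 24.4]
grip_width: 0.0002
gripper_force: 12.3
```

>>> send_path(increments=[{"pos": [0,0,-0.12]},{"pos": [0,0,-0.24]},{"pos": [0,0,-0.32]},{"pos": [0,0,-0.32]}], aperture=0.085)

```text
clock: 4.5
tcp_pos: [0.56, 0.1634, 0.223]
orientation: [1.858, 2.529, 0.008]
contact_force: [1.4, -0.5, 0.6]
grip_width: 0.0581
gripper_force: 0.0
```

>>> send_path(increments=[{"pos": [0,-0.2,-0.12]},{"pos": [0,-0.4,-0.28]},{"pos": [0,-0.6,-0.4]},{"pos": [0,-0.72,-0.4]},{"pos": [0,-0.72,-0.4]}])

```text
clock: 5.0
tcp_pos: [0.383, 0.1074, 0.3203]
orientation: [1.859, 2.529, -0.004]
contact_force: [0.8, -0.4, -0.4]
grip_width: 0.0847
gripper_force: 0.0
```

Run:
```python
from bench import r
import cv2,numpy as np
p,d=r.grab_frame("top");z=np.load("pics/top0.npz");K,R,t=z['camera_matrix'],z['R'],z['t']
cv2.imwrite("pics/top1.png",p);cv2.imwrite("pics/crop3.png",cv2.resize(p[170:320,120:320],(800,600),interpolation=cv2.INTER_CUBIC))
for u,v in[(206,298),(183,306),(230,291),(180,200),(180,225),(180,250),(180,265)]:
    print(u,v,np.round(R.T@(d[v,u]*np.linalg.solve(K,[u,v,1])-t),4))
```

```text
206 298 [0.4581 0.1611 0.0927]
183 306 [0.4458 0.1966 0.0905]
230 291 [0.4688 0.1248 0.0899]
180 200 [0.6132 0.2084 0.0692]
180 225 [0.5731 0.2075 0.07  ]
180 250 [0.5334 0.2069 0.0699]
180 265 [0.5097 0.2065 0.0698]
```

View pics/crop3.png

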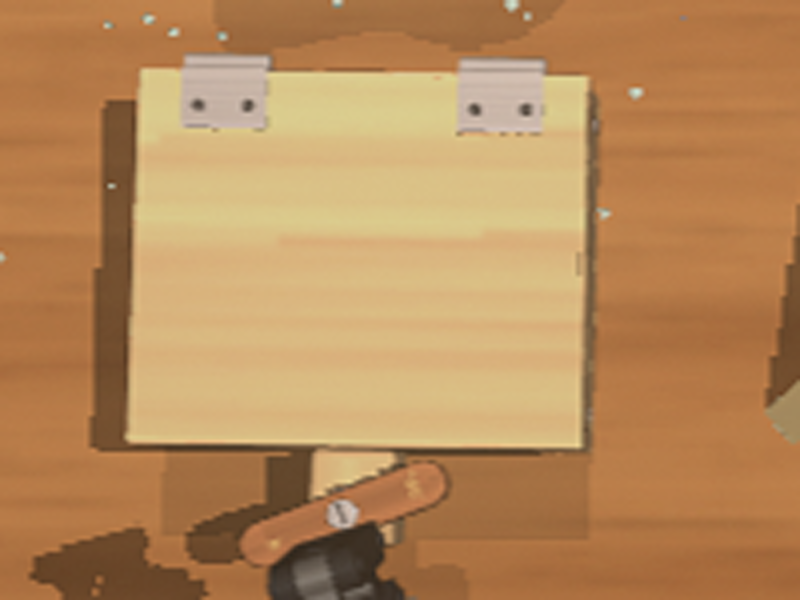

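The lid is flat shut, with its top at z 0.070 throughout. The screw is at crop (342,514) → (0.457, 0.162), and the bar angle is unchanged at 0.31 in the world frame. Next I go above the screw.

```bash
python3 rel.py 0.457 0.162 0.22 0.31
```

```text
5.05 d [0.0306 0.0859 0.1002] rv [ 0.0004  0.0033 -0.0069]
pos [0.384  0.1075 0.3202] F [-0.5 -0.1  0.1] q [ 0.26  0.03 -0.69  2.11  0.03  1.01 -0.14] w 0.08527511723292548 n 0.457
```

To row units: 0.1 m is 0.4, 0.09 m is 0.36, -0.007 rad is -0.0035.

>>> send_path(increments=[{"pos": [0.04,0.12,0.12]},{"pos": [0.08,0.24,0.24]},{"pos": [0.12,0.344,0.36]},{"pos": [0.1224,0.344,0.4],"rotvec": [0,0,-0.0035]},{"pos": [0.1224,0.344,0.4],"rotvec": [0,0,-0.0035]}])

```text
clock: 5.55
tcp_pos: [0.4587, 0.1639, 0.2171]
orientation: [-1.846, -2.536, 0.005]
contact_force: [-0.3, -1.0, -0.5]
grip_width: 0.0847
gripper_force: 0.0
```

```bash
python3 rel.py 0.457 0.162 0.152 0.31
```

```text
5.55 d [-0.0014 -0.0019  0.0651] rv [-0.0054 -0.0016  0.0022]
pos [0.4587 0.1639 0.2171] F [-0.3 -1.  -0.5] q [ 0.09  0.36 -0.67  2.04  0.29  0.84 -0.43] w 0.08470272420504858 n 0.457
```

>>> send_path(increments=[{"pos": [-0.004,-0.004,0.08]},{"pos": [-0.0056,-0.0076,0.16]},{"pos": [-0.0056,-0.0076,0.24]},{"pos": [-0.0056,-0.0076,0.26]},{"pos": [-0.0056,-0.0076,0.26]}])

```text
clock: 6.05
tcp_pos: [0.4579, 0.1614, 0.1551]
orientation: [1.851, 2.538, -0.001]
contact_force: [-0.1, 0.2, 0.3]
grip_width: 0.0849
gripper_force: 0.0
```

```bash
python3 rel.py 0.457 0.162 0.152 0.31
```

```text
6.05 d [ 0.0008 -0.0007  0.0031] rv [-0.0004  0.0004  0.0006]
pos [0.4579 0.1614 0.1551] F [-0.1  0.2  0.3] q [ 0.04  0.45 -0.61  2.09  0.39  0.71 -0.52] w 0.08489832431469314 n 0.457
```

To row units: 0.002 m is 0.008.

>>> send_path(increments=[{"pos": [0,0,0.008]},{"pos": [0,0,0.008]},{"pos": [0,0,0.008]},{"pos": [0,0,0.008]},{"pos": [0,0,0.008]}], aperture=0.03, grip_n=20)

```text
clock: 6.55
tcp_pos: [0.4582, 0.1619, 0.1532]
orientation: [1.85, 2.538, 0.001]
contact_force: [-0.1, 0.3, -0.7]
grip_width: 0.0298
gripper_force: 0.0
```

>>> send_path(increments=[{},{},{},{}], aperture=0.0, grip_n=20)

```text
clock: 6.95
tcp_pos: [0.4577, 0.1618, 0.1531]
orientation: [-1.85, -2.539, 0.001]
contact_force: [-2.3, -0.9, 5.4]
grip_width: 0.0175
gripper_force: 20.6
```

```bash
python3 rel.py 0.457 0.162 0.152 1.555
```

```text
6.95 d [ 0.0005 -0.0006  0.0011] rv [-1.0000e-03 -0.0000e+00 -1.2438e+00]
pos [0.4577 0.1618 0.1531] F [-2.3 -0.9  5.4] q [ 0.04  0.45 -0.61  2.09  0.4   0.71 -0.52] w 0.017514882359938887 n 0.457
```

The bar is gripped at 17.5 mm opening. Turning by -1.244 about tool z.

To row units: -0.6 rad is -0.3.

>>> send_path(increments=[{"rotvec": [0,0,-0.06]},{"rotvec": [0,0,-0.12]},{"rotvec": [0,0,-0.18]},{"rotvec": [0,0,-0.24]},{"rotvec": [0,0,-0.3]}])

```text
clock: 7.45
tcp_pos: [0.4583, 0.1624, 0.1532]
orientation: [1.01, 2.974, 0.002]
contact_force: [0.2, 1.5, -0.4]
grip_width: 0.0175
gripper_force: 19.5
```

```bash
python3 rel.py 0.457 0.162 0.152 1.555
```

```text
7.45 d [ 0.0008 -0.0011  0.0012] rv [ 1.200e-03  4.000e-04 -6.391e-01]
pos [0.4583 0.1624 0.1532] F [ 0.2  1.5 -0.4] q [ 0.15  0.49 -0.75  2.09  0.5   0.75 -0.01] w 0.017544871749687357 n 0.457
```

To row units: -0.64 rad is -0.32.

>>> send_path(increments=[{"rotvec": [0,0,-0.065]},{"rotvec": [0,0,-0.13]},{"rotvec": [0,0,-0.195]},{"rotvec": [0,0,-0.26]},{"rotvec": [0,0,-0.32]}])

```text
clock: 7.95
tcp_pos: [0.4586, 0.1632, 0.1532]
orientation: [0.022, 3.14, 0.005]
contact_force: [0.6, 4.9, -4.0]
grip_width: 0.017
gripper_force: 19.4
```

>>> send_path(increments=[{},{}])

```text
clock: 8.15
tcp_pos: [0.4586, 0.1632, 0.1532]
orientation: [0.035, 3.14, 0.005]
contact_force: [1.0, 6.2, -2.9]
grip_width: 0.0171
gripper_force: 20.1
```

```bash
python3 rel.py 0.457 0.162 0.152 1.555
```

```text
8.15 d [ 0.0015 -0.0012  0.0012] rv [ 0.0031  0.0013 -0.0062]
pos [0.4586 0.1632 0.1532] F [ 1.   6.2 -2.9] q [ 0.26  0.55 -0.9   2.08  0.6   0.8   0.53] w 0.01714436820030241 n 0.457
```

>>> send_path(increments=[{},{},{},{}], aperture=0.06)

```text
clock: 8.55
tcp_pos: [0.458, 0.1614, 0.1528]
orientation: [-0.032, -3.141, 0.001]
contact_force: [-0.2, -0.6, 0.4]
grip_width: 0.0599
gripper_force: 0.0
```

>>> send_path(increments=[{"pos": [0,0,-0.08]},{"pos": [0,0,-0.2]},{"pos": [0,0,-0.36]},{"pos": [0,0,-0.52]},{"pos": [0,0,-0.68]}])

```text
clock: 9.05
tcp_pos: [0.4577, 0.1616, 0.3243]
orientation: [-0.031, -3.141, 0.001]
contact_force: [1.7, -0.6, -1.3]
grip_width: 0.06
gripper_force: 0.0
```

>>> send_path(increments=[{"pos": [-0.16,0,0]},{"pos": [-0.32,0,0]},{"pos": [-0.48,0,0]},{"pos": [-0.6,0,0]},{"pos": [-0.6,0,0]}])

```text
clock: 9.55
tcp_pos: [0.6113, 0.1573, 0.3218]
orientation: [-0.038, -3.141, -0.001]
contact_force: [-0.2, -0.1, 0.0]
grip_width: 0.0598
gripper_force: 0.0
```

Run:
```python
from bench import r
import cv2
p,d=r.grab_frame("top")
cv2.imwrite("pics/crop4.png",cv2.resize(p[170:370,80:320],(720,600),interpolation=cv2.INTER_CUBIC))
```

```bash
python3 rel.py 0.457 0.162 0.3 1.555
```

```text
9.6 d [0.1521 0.0004 0.0222] rv [ 0.0005 -0.0014 -0.0061]
pos [0.6091 0.1583 0.3219] F [-0.6 -0.3 -0.2] q [ 0.32  0.56 -0.97  1.6   0.48  1.24  0.81] w 0.05943756874569161 n 0.457
```

View pics/crop4.png

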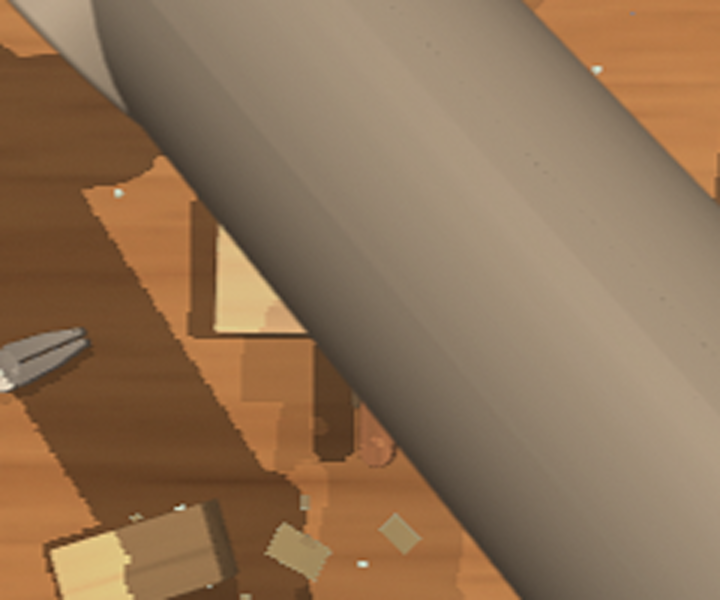

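The forearm now hides the button; only its front end shows, at (375,450). I move back toward the robot for a clear view.

To row units: 0.22 m is 0.88, 0.18 m is 0.72.

>>> send_path(increments=[{"pos": [0.18,0,0]},{"pos": [0.36,0,0]},{"pos": [0.54,0,0]},{"pos": [0.72,0,0]},{"pos": [0.88,0,0]}])

```text
clock: 10.1
tcp_pos: [0.3845, 0.1632, 0.3218]
orientation: [-0.03, -3.14, 0.004]
contact_force: [-0.4, -0.6, 2.4]
grip_width: 0.0602
gripper_force: 0.0
```

>>> send_path(increments=[{"pos": [0.04,0.16,0]},{"pos": [0.04,0.16,0]}])

```text
clock: 10.3
tcp_pos: [0.3758, 0.2062, 0.3235]
orientation: [0.024, 3.139, -0.002]
contact_force: [1.2, 0.4, 0.6]
grip_width: 0.0602
gripper_force: 0.0
```

Run:
```python
from bench import r
import cv2
p,d=r.grab_frame("top")
cv2.imwrite("pics/crop5.png",cv2.resize(p[170:320,120:320],(800,600),interpolation=cv2.INTER_CUBIC))
```

```bash
python3 rel.py 0.457 0.162 0.3 1.555
```

```text
10.35 d [-0.0808 -0.0416  0.0234] rv [-0.0015  0.0016  0.0002]
pos [0.3768 0.2049 0.3232] F [-0.2 -0.4  0.3] q [ 0.47  0.2  -1.21  2.03  0.22  1.05  0.72] w 0.06002927249987363 n 0.457
```

View pics/crop5.png

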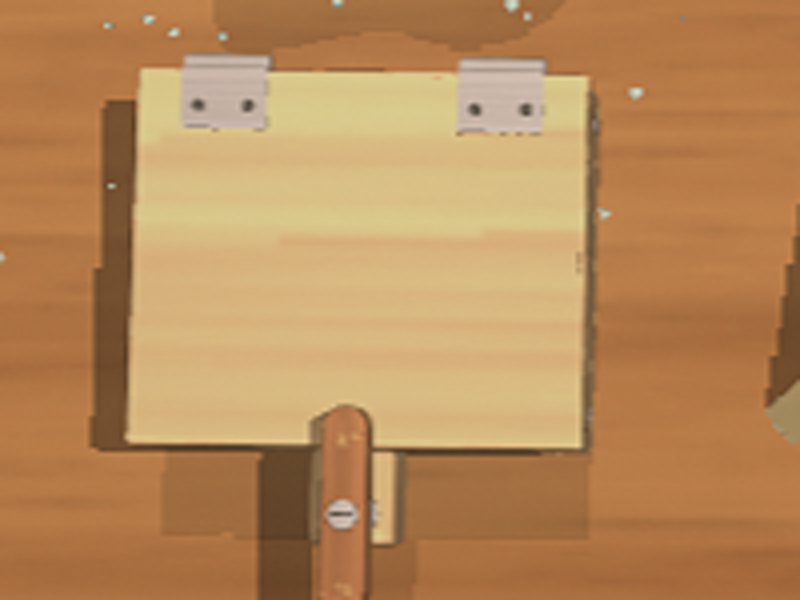

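The lid is shut, and the bar stands square across its front edge, from (346,410) to the screw at (342,514). The robot is clear of everything.

```bash
python3 -c "
from bench import r
print(r.hand_in())"
```

```text
the job is handed in; nothing more can be done
None
```

I pressed the open case's lid flat shut and turned its turnbutton square across the front edge, never moving the arm near the other case, and handed the job in at about 10 s; no verdict was returned.

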